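# Nest a bisque bowl in the banding wheel's three-jaw head for foot waxing

## Task

The terracotta bowl on the plywood ware board is next to have its foot waxed. Set it gently, rim down as it stands, on the banding wheel and nudge it up against the two fixed posts (black knobs); then slide in the jaw with the red knob until its sprung post bears on the rim and is pushed about half-way in, and with the jaw held there turn the red knob clockwise until it is tight, so that the bowl stays pinched between all three posts when you let go. Leave the other things where they are.

Things in the scene. Friction and masses are not known exactly. Their poses are not given: they have to be found in the camera images.
- bowl: small terracotta-coloured fired clay (bisque) bowl, 0.2 to 0.35 kg, standing rim down on the plywood board: rim 120 mm across and cylindrical for the lowest 12 mm, 68 mm high, sides curving in to a foot ring on top that is 50 mm across and stands from 53 to 68 mm above the rim (grip it there from above, tips no lower than 53 mm above the rim plane). Origin: centre of the rim plane (the underside as it stands); z up through the foot.
- board: plywood ware board, 300 x 180 x 15 mm, heavy; origin: centre of its underside; x along its length.
- wheel: banding wheel, grey cast foot and flat aluminium head 312 mm across, its top 90 mm above the table; it is locked and does not turn. Three slots run out from the middle, 120 degrees apart; the one with the red-knobbed jaw points along the wheel's own +x. Origin: centre of its underside.
- nest (a point): point at the middle of the wheel head, on its top face (90 mm above the table). The bowl's origin lies here when the bowl stands on the head and touches both fixed posts and the sprung post along the slot. Axes as the wheel's: +x points out to the red-knobbed jaw; pushing the bowl towards -x seats it on both fixed posts.
- jaw_left: fixed jaw with black knob, locked, in the slot at +120 degrees from the wheel's x: a smooth vertical black nylon post 18 mm across, 26 mm high, its centre 69 mm from the middle of the head; behind it an aluminium block 30 mm wide and 20 mm high, and a black bar knob up to 52 mm above the head, 112 mm from the middle (the bar reaches 89 to 135 mm). Origin: on the head's top face under the knob; x points to the middle.
- jaw_right: the same fixed jaw in the slot at -120 degrees.
- jaw_slide (a joint): how far the red-knobbed jaw has been slid in towards the middle, m. At 0 the knob's axis is 142 mm from the middle of the head and the face of the free sprung post 85 mm; hence with the bowl home the post touches its rim at 0.025, is half-way in at 0.030 and fully in at 0.035. Stop at 0.040. It slides with about 1 N of friction while the knob is slack. When the knob is tight the jaw holds its place.
- plunger (a joint): how far the sprung post of the red-knobbed jaw is pushed back into the jaw, m: 0 free, 0.010 fully in; spring 1.5 N per mm. The post is like the fixed ones: 18 mm across, 26 mm high.
- knob (a joint): turn of the red knob, rad, positive clockwise seen from above: 0 slack, starts to bite near 0.5, tight from 1.0 on, stop at 1.5. It takes 0.2 to 0.3 N m to turn and stays where it is left. At 1.3 its bar lies along the slot.
- knob_grip (a point): middle of the red knob's bar, 40 mm above the wheel head, on the knob's axis; x along the bar. The bar is 46 mm long, 12 mm thick and stands 26 to 52 mm above the head, over a jaw block that is 20 mm high (keep finger tips at least 22 mm above the head).
- dish: small cream dish, 68 mm across, 32 mm high, at the far end of the ware board; leave it. Origin: centre of underside.
- wax_jar: white jar with blue lid, 64 mm across, 75 mm high; leave it. Origin: centre of underside.
- water_cup: clear plastic cup, 76 mm across, 85 mm high; leave it. Origin: centre of underside.
- mug: blue glazed mug, 80 mm across, 90 mm high, handle along its y; leave it. Origin: centre of underside.
- brush: brush with a wooden handle, 190 mm long, lying on the table; leave it. Origin: under its middle; x along it.
- wood_tool: boxwood modelling tool, 190 mm long, 8 mm thick, lying on the table; leave it. Origin: under its middle; x along it.
Mind the look-alikes: they are no part of the job. What is shaped like the bowl but purple is not meant.

How it is judged:
By the outcome, as a careful person would: the job done as asked, in the order asked, and still so for the second after the job is handed in, with the robot touching nothing.
It also fails if it takes over 53 s, if anything falls off the work surface, if the arm or the gripper's body presses on something with over 40 N, if the wrist force passes 120 N, or if a joint passes its speed limit or range.

## Robot

A 7-joint arm with a two-finger parallel gripper is mounted at the origin on the work surface. World frame = base frame: x ahead of the robot, y to its left, z up, the work surface at z = 0. Lengths are in m, angles in rad, forces in N, time in s.
With the tool pointing down it reaches from about 0.4 to 0.875 m from the base axis. Payload 19.3 kg.
Tool frame: the origin (TCP) lies where the fingers leave the gripper's body, on its centre line; the fingertips stand bot.tip_reach ahead of it and the grasp point (between the pads) lies 54 mm ahead of it (bot.tip_reach is the distance from the TCP to the fingertips, in m); z points along the fingers, y is the line along which they close (so a half turn about z gives the same grasp; the last joint's range is limited). The gripper opens to 85 mm and grips with 20 to 120 N. Pads are 22 mm wide; open, the fingers measure 114 mm over their backs; the gripper's body (76 mm by 85 mm) begins 54 mm behind the grasp point. The pads swing forward as they close: fully open they stand 13 mm farther back than shut.
Start: joints at [1.139, 0.521, -0.036, 1.599, 0.021, 1.021, -0.113], TCP at [0.221, -0.585, 0.304] pointing down, gripper open.
Joint ranges: [-2.91, 2.91], [-0.3, 2.13], [-1.5, 1.42], [0.17, 2.43], [-1.26, 4.41], [0.16, 1.93], [-2.52, 2.52]. Speed limits (rad/s): [1.89, 1.89, 2.39, 2.39, 3.01, 3.01, 3.01].

## Interface

Orientations are given as [roll, pitch, yaw] about the fixed x, y, z axes, in that order (R = Rz(yaw) Ry(pitch) Rx(roll)).
In Python, from workcell import bot gives the robot as it stands. The module is installed in compiled form; this text tells all that it offers.
- The arm moves only by the shell command python3 -m jog 'ROWS' [FORCE]. ROWS is JSON, a list that holds one entry, the list of rows, each a list of 7 numbers: the shift along the tool's x, y, z in mm, then the turn, a rotation vector about the tool's x, y, z in rad, then the opening, from 0 (shut) to 1 (fully open). In form: [[[tx, ty, tz, wx, wy, wz, fingers], ...]]. A call has 1 to 5 rows; each row shifts and turns the commanded pose from where the row before left it, along the tool's axes as they then stand; what a row does not reach is not made up. A row lasts 1/10 s, in which the tool goes at most 50 mm and 8.59 degrees, less where a joint would pass 70% of its speed; a pose out of reach is approached as far as the arm can. A call is refused whole if a number of a shift passes 50 or a number of a turn 0.15, either way. A call with a gripper value outside its range is refused whole. The fingers move at their own pace and stop on an object; FORCE is the grip in N (left out, the last holds). Time passes only in rows, so rows that do not move let the fingers close. It gives the time, the measured TCP pose, the force, the opening and the grip force at its end, in the units of the state.
- bot.observe(): the state, without advancing time (a new reading comes with each control period).
- bot.grab_frame(name): name is "scene" or "top"; returns a dict with "img" (384x512x3 uint8, red, green, blue), "intrinsics" (3x3 intrinsics, pixels), "k1" (the pictures are not rectified: a ray, as slopes to the right and down, at radius r is drawn at 1 + k1 r^2 times it, then the intrinsics apply), "R" (3x3) and "t" (3): a world point X has camera coordinates R X + t. Camera axes: x right, y down, z forward; pixel columns grow to the right and rows downward; lengths in m; the calibration is good to about 2 mm. A picture is of the moment at which its call begins. There is no depth.
- bot.job_done(): hands the job in; it is judged then, once.
Trained networks look in a picture, given as the dict that the camera call returned (one of the last four; its "shot" number tells which), for a name from the list of things; names that differ only in an ending like _2 or _b are one class to them, and where a whole thing is asked for, a point or a joint stands for the part that bears it (a point fixed in the world has none). Each returns a list of dicts, best first, with "conf" (0 to 1); they miss things now and then, are a little off and sometimes report something else, mostly with a low value. They report only what shows in the picture. A call takes as long as a camera call. They do not tell look-alikes from the thing itself.
- bot.trace(query, picture): "region" (384x512 bool, what is visible of it).
- bot.spot_point(query, picture): "xyz" ([x, y, z] in m, in world coordinates, good to about 4 mm: a listed point, or the origin of a listed thing).
The state is a dict: "clock": time; "qpos": joint angles; "qd": joint speeds; "joint_efforts": joint torques, N m; "position": TCP position; "tool_rot": TCP orientation; "force": force on the tool from outside, world axes, zero at the start; "moment": the same for the moment, N m; "grip_width": finger opening in m; "finger_force": force on a finger pad.
Only numpy, scipy, OpenCV 4.12 (cv2) and the standard library are available. Lean on these libraries where they do the work, as an engineer would, in place of code of your own. Each camera call takes 0.05 s, during which the arm holds its last target. There are 200 camera calls.

## Working session

There is one attempt and no reset: what is moved stays moved. The work goes in short steps, Python scripts to look and compute and a shell command to move; the robot and the scene stay as the last step left them, time stands still between calls to the robot, and variables do not carry over. Pictures are saved under pics/ and viewed, at most 10 in all, crops included, and the job is handed in when it is done.

```bash
mkdir -p pics
cat > h.py <<'E'
import numpy as np, cv2
from workcell import bot
from scipy.spatial.transform import Rotation as Ro
def save(f,n): cv2.imwrite('pics/'+n,cv2.cvtColor(f['img'],cv2.COLOR_RGB2BGR))
def ray(f,u,v):
    K=np.array(f['intrinsics']);k=f['k1'];R=np.array(f['R']);t=np.array(f['t'])
    d=np.array([(u-K[0,2])/K[0,0],(v-K[1,2])/K[1,1]]);s=d.copy()
    for _ in range(20): s=d/(1+k*(s@s))
    return -R.T@t, R.T@np.array([s[0],s[1],1])
def onz(f,u,v,z):
    c,d=ray(f,u,v);return c+d*(z-c[2])/d[2]
def proj(f,X):
    K=np.array(f['intrinsics']);c=np.array(f['R'])@X+np.array(f['t']);s=c[:2]/c[2];s=s*(1+f['k1']*(s@s))
    return K[:2,:2]@s+K[:2,2]
def tri(f1,p1,f2,p2):
    A=[];b=[]
    for f,p in((f1,p1),(f2,p2)):
        c,d=ray(f,*p);d/=np.linalg.norm(d);P=np.eye(3)-np.outer(d,d);A.append(P);b.append(P@c)
    return np.linalg.lstsq(np.vstack(A),np.hstack(b),rcond=None)[0]
def st():
    o=bot.observe();print(round(o['clock'],2),np.round(o['position'],4),np.round(o['tool_rot'],3),'F',np.round(o['force'],1),'w',round(o['grip_width'],4),'ff',np.round(o['finger_force'],1));return o
E
python3 - <<'E'
from h import *
o=st();print(bot.tip_reach)
fs={n:bot.grab_frame(n) for n in('scene','top')}
for n,f in fs.items():
    save(f,n+'0.png');print(n,np.round(-np.array(f['R']).T@np.array(f['t']),3))
    for q in('bowl','wheel','nest','jaw_left','jaw_right','knob_grip','board','dish','wax_jar','water_cup','mug'):
        for r in bot.spot_point(q,f)[:3]: print(n,q,round(r['conf'],2),np.round(r['xyz'],3),np.round(proj(f,np.array(r['xyz']))))
E
```

```text
0.0 [ 0.2211 -0.5843  0.3033] [-3.141  0.     0.362] F [ 0.7 -0.5  0.1] w 0.0855 ff 0.0
0.0726
scene [ 0.953 -0.515  1.013]
scene bowl 0.69 [0.484 0.184 0.015] [285. 165.]
scene bowl 0.57 [ 0.243  0.246 -0.004] [239. 122.]
scene bowl 0.24 [0.738 0.019 0.001] [320. 253.]
scene wheel 0.62 [ 0.536 -0.176 -0.004] [215. 258.]
scene nest 0.87 [ 0.534 -0.178  0.091] [212. 240.]
scene jaw_left 0.57 [ 0.434 -0.137  0.092] [195. 207.]
scene jaw_right 0.62 [ 0.551 -0.286  0.093] [184. 274.]
scene knob_grip 0.73 [ 0.643 -0.094  0.129] [268. 235.]
scene board 0.89 [0.504 0.174 0.001] [287. 173.]
scene dish 0.83 [0.607 0.218 0.012] [324. 180.]
scene wax_jar 0.71 [0.74  0.016 0.002] [321. 254.]
scene water_cup 0.9 [0.685 0.378 0.003] [374. 164.]
scene mug 0.6 [ 0.691 -0.353 -0.002] [210. 349.]
top [0.379 0.004 1.388]
top bowl 0.69 [ 0.24   0.241 -0.   ] [185. 286.]
top bowl 0.59 [0.483 0.181 0.015] [206. 206.]
top wheel 0.94 [ 0.538 -0.177 -0.   ] [324. 190.]
top wheel 0.34 [ 0.346  0.411 -0.001] [132. 250.]
top nest 0.84 [ 0.538 -0.18   0.087] [329. 187.]
top nest 0.73 [0.742 0.02  0.003] [260. 124.]
top jaw_left 0.69 [ 0.431 -0.132  0.089] [312. 224.]
top jaw_right 0.47 [ 0.551 -0.286  0.093] [365. 183.]
top jaw_right 0.22 [ 0.378 -0.422  0.002] [402. 243.]
top board 0.86 [0.502 0.174 0.002] [209. 200.]
top board 0.31 [ 0.38  -0.424  0.002] [403. 242.]
top dish 0.59 [0.609 0.22  0.016] [194. 165.]
top wax_jar 0.95 [0.742 0.02  0.001] [260. 124.]
top water_cup 0.96 [0.68  0.38  0.001] [146. 143.]
top water_cup 0.37 [0.743 0.022 0.   ] [260. 124.]
top mug 0.79 [ 0.688 -0.355  0.002] [380. 143.]
```

View pics/scene0.png

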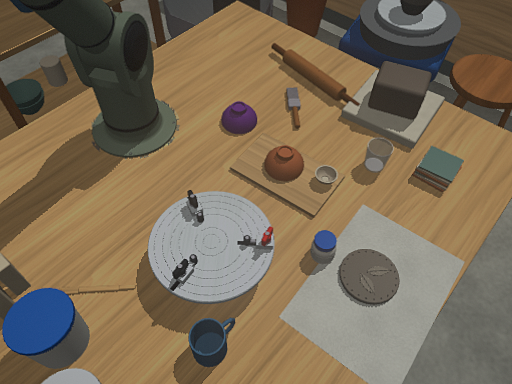

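View pics/top0.png

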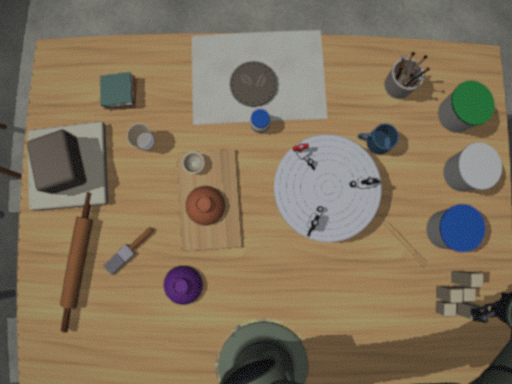

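Candidates for the bowl: terracotta at scene (285,163) / top (206,205), on the plywood board; purple at scene (239,117) / top (184,285), on the bare table. The terracotta one fits by colour and place. I'll confirm in a crop and measure.

Run:
```python
from h import *
fs={n:bot.grab_frame(n) for n in('scene','top')}
s,t=fs['scene']['img'],fs['top']['img']
cs=[cv2.resize(x,(400,400),interpolation=cv2.INTER_CUBIC) for x in(s[125:205,245:325],t[165:245,166:246])]
cs2=[cv2.resize(x,(400,200*2-100),interpolation=cv2.INTER_CUBIC)[:200*1+0] if 0 else cv2.resize(x,(400,200),interpolation=cv2.INTER_CUBIC) for x in(s[180:310,140:400][:, :260],t[125:255,265:525-0][:, :])]
cv2.imwrite('pics/crop1.png',cv2.cvtColor(np.vstack([np.hstack(cs),np.hstack(cs2)]),cv2.COLOR_RGB2BGR))
for n,f in fs.items():
    h=cv2.cvtColor(f['img'],cv2.COLOR_RGB2HSV)
    # red knob
    m=(((h[...,0]<5)|(h[...,0]>174))&(h[...,1]>150)&(h[...,2]>60)).astype(np.uint8)
    c,l,stt,ce=cv2.connectedComponentsWithStats(m);i=1+np.argmax(stt[1:,4]);print(n,'red',stt[i],ce[i])
    fs[n]['k']=ce[i]
    for q in('bowl',):
        for r in bot.trace(q,f)[:2]:
            mm=r['region'];ys,xs=np.nonzero(mm);print(n,q,round(r['conf'],2),xs.mean(),ys.mean(),xs.min(),xs.max(),ys.min(),ys.max(),f['img'][mm].mean(0).round())
print('knob tri',tri(fs['scene'],fs['scene']['k'],fs['top'],fs['top']['k']))
f=fs['scene']
for X in([.484,.1825,.015],[.484,.1825,.083]): print([proj(fs[n],np.array(X)).round(1) for n in fs])
```

```text
scene red [262 227  11  15  65] [267.29230769 234.24615385]
scene bowl 0.96 238.70057142857144 118.25714285714285 221 256 102 133 [75. 48. 78.]
scene bowl 0.91 283.59272727272725 163.53363636363636 264 303 146 180 [105.  67.  47.]
top red [293 146  10   5  29] [297.         148.03448276]
top bowl 0.89 204.52668759811618 205.28571428571428 185 224 186 225 [113.  70.  51.]
top bowl 0.6 182.96619496855345 284.25078616352204 163 202 264 304 [72. 40. 86.]
knob tri [ 0.64051458 -0.08747278  0.1227984 ]
[array([284.2, 165.3]), array([205.4, 205.7])]
[array([285.8, 150.4]), array([202.4, 203.9])]
```

View pics/crop1.png

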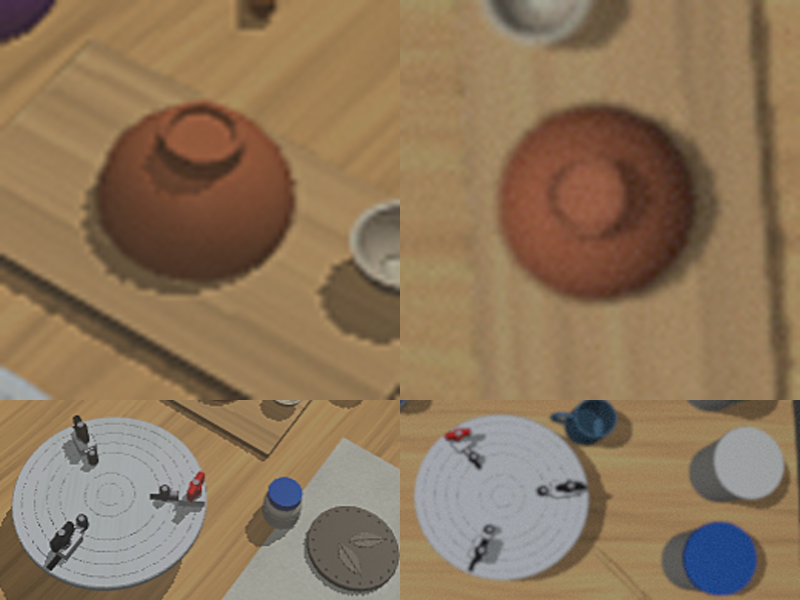

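The crop confirms the terracotta bowl, with its foot ring at scene (285.2,152.5) and top (204,204.4). The red knob is at about scene (267,234) and top (298,148). Next, refine the foot and the wheel pose and plan the first arc.

```bash
cat >> h.py <<'E'
def plan(target,yaw,n,mid=None):
    """rows from the measured pose to target (world xyz m, yaw), polar interpolation"""
    o=bot.observe();p=np.array(o['position']);y0=o['tool_rot'][2]
    a0,a1=np.arctan2(p[1],p[0]),np.arctan2(target[1],target[0]);r0,r1=np.hypot(*p[:2]),np.hypot(*target[:2])
    dy=(yaw-y0+np.pi)%(2*np.pi)-np.pi;P=p;Y=y0
    for i in range(1,n+1):
        s=i/n;a=a0+s*(a1-a0);r=r0+s*(r1-r0);q=np.array([r*np.cos(a),r*np.sin(a),p[2]+s*(target[2]-p[2])])
        d=Ro.from_euler('xyz',[np.pi,0,Y]).inv().apply(q-P)*1000;P=P+Ro.from_euler('xyz',[np.pi,0,Y]).apply(np.round(d)/1000)
        w=round(-(y0+s*dy-Y),3);Y-=w;print([*np.round(d).astype(int).tolist(),0,0,w])
    print('end',P.round(4),round(Y,3))
E
python3 - <<'E'
from h import *
from scipy.optimize import least_squares
obs=[]
for k in range(2):
    fs={n:bot.grab_frame(n) for n in('scene','top')}
    for n,f in fs.items():
        for q,rt in(('nest',0),('jaw_left',.112),('jaw_right',.112),('knob_grip',.142)):
            for r in bot.spot_point(q,f)[:1]:
                if abs(r['xyz'][2]-.1)<.04: obs.append((q,rt,np.array(r['xyz'])));
print('foot tri',tri(fs['scene'],(285.2,152.5),fs['top'],(204,204.4)))
an={'nest':0,'jaw_left':2*np.pi/3,'jaw_right':-2*np.pi/3,'knob_grip':0}
def res(v): return np.concatenate([(x[:2]-v[:2]-rt*np.array([np.cos(v[2]+an[q]),np.sin(v[2]+an[q])]))*1e3 for q,rt,x in obs])
s=least_squares(res,[.536,-.178,.66],loss='soft_l1',f_scale=3);print(s.x,np.degrees(s.x[2]));
for (q,rt,x),e in zip(obs,s.fun.reshape(-1,2)): print(q,x.round(4),e.round(1))
plan([.484,.1825,.25],s.x[2]+1.3,22)
st()
E
```

```text
foot tri [0.483762   0.17935076 0.07601004]
[ 0.53377638 -0.17907458  0.64810315] 37.13357496044593
nest [ 0.5327 -0.1765  0.0908] [-1.1  2.6]
jaw_left [ 0.4357 -0.1364  0.0899] [ 5.1 -0.8]
jaw_right [ 0.5485 -0.2883  0.0933] [0.8 1.9]
knob_grip [ 0.6432 -0.0962  0.1273] [-3.8 -2.8]
nest [ 0.5353 -0.1805  0.0881] [ 1.5 -1.4]
jaw_right [ 0.5471 -0.2894  0.0952] [-0.6  0.8]
knob_grip [ 0.6422 -0.0947  0.1308] [-4.8 -1.3]
nest [ 0.5335 -0.1764  0.0893] [-0.3  2.7]
jaw_left [ 0.4361 -0.1379  0.0892] [ 5.5 -2.3]
jaw_right [ 0.5469 -0.2896  0.0928] [-0.8  0.6]
knob_grip [ 0.6445 -0.0942  0.1284] [-2.5 -0.8]
nest [ 0.5349 -0.1779  0.0872] [1.1 1.2]
jaw_left [ 0.4321 -0.1355  0.0904] [1.5 0.1]
jaw_right [ 0.548  -0.2881  0.0914] [0.3 2.1]
knob_grip [ 0.6463 -0.0955  0.1281] [-0.7 -2.1]
[44, -6, 2, 0, 0, np.float64(-0.072)]
[44, -7, 3, 0, 0, np.float64(-0.072)]
[44, -6, 2, 0, 0, np.float64(-0.072)]
[43, -7, 3, 0, 0, np.float64(-0.072)]
[43, -6, 2, 0, 0, np.float64(-0.073)]
[42, -6, 3, 0, 0, np.float64(-0.072)]
[42, -6, 2, 0, 0, np.float64(-0.072)]
[42, -7, 3, 0, 0, np.float64(-0.072)]
[42, -6, 2, 0, 0, np.float64(-0.072)]
[41, -6, 3, 0, 0, np.float64(-0.072)]
[40, -6, 2, 0, 0, np.float64(-0.072)]
[41, -6, 2, 0, 0, np.float64(-0.072)]
[40, -6, 3, 0, 0, np.float64(-0.072)]
[40, -6, 2, 0, 0, np.float64(-0.073)]
[39, -6, 3, 0, 0, np.float64(-0.072)]
[39, -6, 2, 0, 0, np.float64(-0.072)]
[39, -5, 3, 0, 0, np.float64(-0.072)]
[38, -6, 2, 0, 0, np.float64(-0.072)]
[38, -6, 3, 0, 0, np.float64(-0.072)]
[38, -6, 2, 0, 0, np.float64(-0.072)]
[37, -5, 2, 0, 0, np.float64(-0.072)]
[37, -6, 3, 0, 0, np.float64(-0.072)]
end [0.4839 0.1826 0.2499] 1.948
2.4 [ 0.2212 -0.5846  0.3039] [ 3.142 -0.     0.362] F [ 0.9  0.6 -0.6] w 0.0852 ff 0.0
```

```bash
python3 -m jog '[[[44,-6,2,0,0,-0.072,1],[44,-7,3,0,0,-0.072,1],[44,-6,2,0,0,-0.072,1],[43,-7,3,0,0,-0.072,1],[43,-6,2,0,0,-0.073,1]]]'
python3 -m jog '[[[42,-6,3,0,0,-0.072,1],[42,-6,2,0,0,-0.072,1],[42,-7,3,0,0,-0.072,1],[42,-6,2,0,0,-0.072,1],[41,-6,3,0,0,-0.072,1]]]'
python3 -m jog '[[[40,-6,2,0,0,-0.072,1],[41,-6,2,0,0,-0.072,1],[40,-6,3,0,0,-0.072,1],[40,-6,2,0,0,-0.073,1],[39,-6,3,0,0,-0.072,1]]]'
python3 -m jog '[[[39,-6,2,0,0,-0.072,1],[39,-5,3,0,0,-0.072,1],[38,-6,2,0,0,-0.072,1],[38,-6,3,0,0,-0.072,1],[38,-6,2,0,0,-0.072,1]]]'
python3 -m jog '[[[37,-5,2,0,0,-0.072,1],[37,-6,3,0,0,-0.072,1],[0,0,0,0,0,0,1]]]'
python3 - <<'E'
from h import *
o=st();print(np.round(o['qpos'],2))
f=bot.grab_frame('scene');g=bot.grab_frame('top')
for q in(f,g): print(proj(q,np.array([.484,.181,.083])),[np.round(r['xyz'],3) for r in bot.spot_point('bowl',q)[:2]])
a=cv2.resize(f['img'][90:210,205:365],(640,480),interpolation=cv2.INTER_CUBIC)
cv2.imwrite('pics/c2.png',cv2.cvtColor(a,cv2.COLOR_RGB2BGR))
plan([.484,.181,.190],1.948,2)
E
```

```text
clock: 2.9
position: [0.3969, -0.4505, 0.2917]
tool_rot: [3.142, -0.0, 0.726]
force: [0.1, 0.5, -0.3]
grip_width: 0.0855
finger_force: 0.0
clock: 3.4
position: [0.5077, -0.2718, 0.279]
tool_rot: [3.141, -0.0, 1.086]
force: [0.8, 0.1, 0.2]
grip_width: 0.0857
finger_force: 0.0
clock: 3.9
position: [0.5463, -0.0744, 0.267]
tool_rot: [3.141, -0.0, 1.447]
force: [0.8, -0.0, 0.0]
grip_width: 0.0852
finger_force: 0.0
clock: 4.4
position: [0.5138, 0.1158, 0.2549]
tool_rot: [3.141, -0.0, 1.807]
force: [1.0, 1.1, -0.1]
grip_width: 0.0856
finger_force: 0.0
clock: 4.7
position: [0.4817, 0.187, 0.25]
tool_rot: [3.141, -0.002, 1.956]
force: [0.9, -1.0, -0.8]
grip_width: 0.0853
finger_force: 0.0
4.7 [0.4817 0.187  0.25  ] [ 3.141e+00 -2.000e-03  1.956e+00] F [ 0.9 -1.  -0.8] w 0.0853 ff 0.0
[-0.05  0.47 -0.58  1.92  0.33  0.85 -0.41]
[285.48964598 150.6636948 ] [array([ 0.245,  0.247, -0.003]), array([0.478, 0.182, 0.018])]
[202.91498407 203.89340019] [array([0.242, 0.245, 0.001])]
[0, 0, 30, 0, 0, np.float64(-0.001)]
[-1, -1, 30, 0, 0, np.float64(-0.001)]
end [0.4837 0.1805 0.1899] 1.948
```

View pics/c2.png

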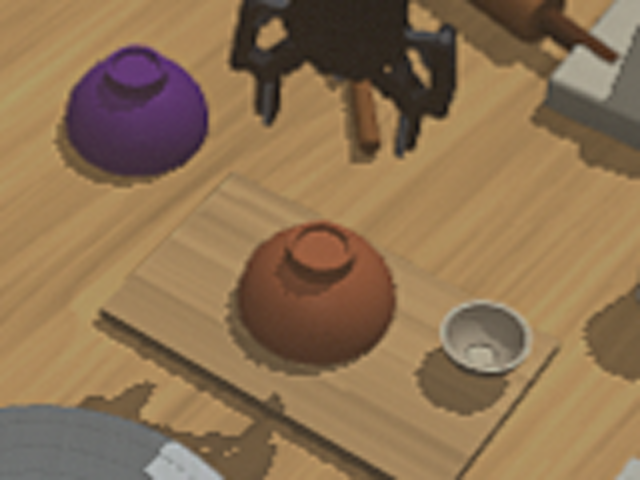

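```bash
python3 -m jog '[[[-1,-1,30,0,0,0,1],[0,0,30,0,0,0,1],[0,0,20,0,0,0,1],[0,0,15,0,0,0,1],[0,0,8,0,0,0,1]]]' 30
python3 -m jog '[[[0,0,4,0,0,0,1],[0,0,0,0,0,0,1]]]'
python3 - <<'E'
from h import *
st()
E
```

```text
clock: 5.4
position: [0.4834, 0.1802, 0.1457]
tool_rot: [-3.14, 0.0, 1.946]
force: [0.0, -0.7, 0.2]
grip_width: 0.0853
finger_force: 0.0
clock: 5.6
position: [0.4835, 0.181, 0.1429]
tool_rot: [-3.142, 0.0, 1.947]
force: [-0.4, -0.4, 0.3]
grip_width: 0.0855
finger_force: 0.0
5.6 [0.4835 0.181  0.1429] [-3.142  0.     1.947] F [-0.4 -0.4  0.3] w 0.0855 ff 0.0
```

```bash
python3 -m jog '[[[0,0,0,0,0,0,0.5],[0,0,0,0,0,0,0.4],[0,0,0,0,0,0,0.4],[0,0,0,0,0,0,0.4],[0,0,0,0,0,0,0.4]]]' 30
python3 -m jog '[[[0,0,0,0,0,0,0.4],[0,0,0,0,0,0,0.4],[0,0,0,0,0,0,0.4]]]'
```

```text
clock: 6.1
position: [0.4835, 0.1813, 0.1436]
tool_rot: [3.141, 0.0, 1.948]
force: [-2.1, -1.2, 10.0]
grip_width: 0.0481
finger_force: 29.4
clock: 6.4
position: [0.4835, 0.1813, 0.1436]
tool_rot: [3.141, 0.0, 1.948]
force: [-1.4, -1.5, 9.8]
grip_width: 0.0486
finger_force: 29.4
```

```bash
python3 -m jog '[[[0,0,-5,0,0,0,0.4],[0,0,-20,0,0,0,0.4],[0,0,-40,0,0,0,0.4],[0,0,-40,0,0,0,0.4],[0,0,0,0,0,0,0.4]]]'
python3 - <<'E'
from h import *
o=st()
c=np.array([.5345,-.178]);y=np.radians(37.7)
t=c+.010*np.array([np.cos(y),np.sin(y)])
plan([*t,.245],1.958,10)
f=bot.grab_frame('scene')
a=cv2.resize(f['img'][80:310,130:370],(720,690))[:600]
cv2.imwrite('pics/c3.png',cv2.cvtColor(a,cv2.COLOR_RGB2BGR))
E
```

```text
clock: 6.9
position: [0.4847, 0.1822, 0.2525]
tool_rot: [3.135, 0.0, 1.948]
force: [1.1, -0.0, -3.6]
grip_width: 0.0482
finger_force: 32.5
6.9 [0.4847 0.1822 0.2525] [3.135 0.    1.948] F [ 1.1 -0.  -3.6] w 0.0482 ff 32.5
[-35, 3, 1, 0, 0, np.float64(-0.001)]
[-35, 1, 1, 0, 0, np.float64(-0.001)]
[-36, -1, 0, 0, 0, np.float64(-0.001)]
[-36, -4, 1, 0, 0, np.float64(-0.001)]
[-36, -7, 1, 0, 0, np.float64(-0.001)]
[-35, -9, 1, 0, 0, np.float64(-0.001)]
[-35, -11, 0, 0, 0, np.float64(-0.001)]
[-35, -14, 1, 0, 0, np.float64(-0.001)]
[-34, -17, 1, 0, 0, np.float64(-0.001)]
[-33, -19, 1, 0, 0, np.float64(-0.001)]
end [ 0.5425 -0.1719  0.2445] 1.958
```

View pics/c3.png

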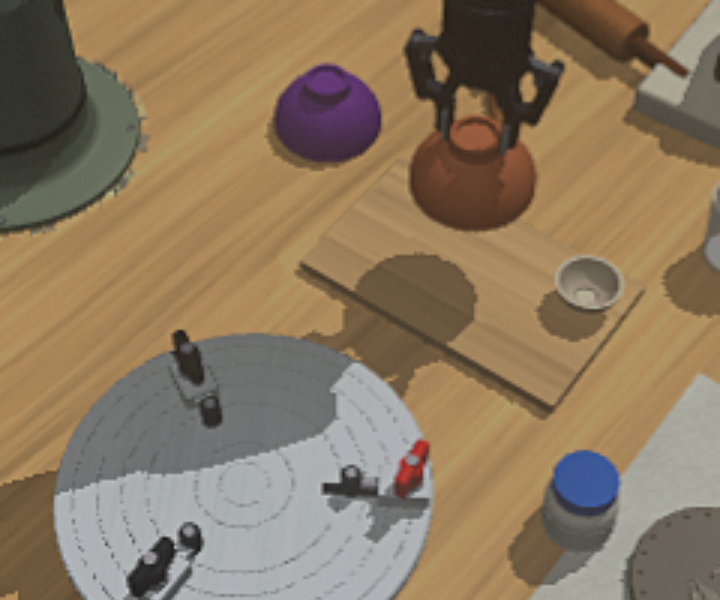

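The bowl hangs level in the fingers (crop (473,175)). The jaws are clear, with the red knob at crop (413,465). Carry it over, raised clear of the knobs.

```bash
python3 -m jog '[[[-20,2,-15,0,0,0,0.4],[-35,1,-15,0,0,0,0.4],[-36,0,-5,0,0,0,0.4],[-36,-3,0,0,0,0,0.4],[-36,-6,0,0,0,0,0.4]]]'
python3 -m jog '[[[-36,-9,0,0,0,0,0.4],[-36,-11,0,0,0,0,0.4],[-35,-14,0,0,0,0,0.4],[-34,-17,0,0,0,0,0.4],[-33,-15,0,0,0,-0.01,0.4]]]'
python3 -m jog '[[[-15,-5,0,0,0,0,0.4],[0,0,0,0,0,0,0.4],[0,0,0,0,0,0,0.4]]]'
python3 - <<'E'
from h import *
o=st()
c=np.array([.5345,-.178]);y=np.radians(37.7)
t=c+.010*np.array([np.cos(y),np.sin(y)])
plan([*t,.225],1.958,2)
fs={n:bot.grab_frame(n) for n in('scene','top')}
for n,f in fs.items():
    X=np.array(o['position'])
    print(n,[np.round(r['xyz'],4) for r in bot.spot_point('bowl',f)[:2]],[np.round(r['xyz'],4) for r in bot.spot_point('knob_grip',f)[:1]])
f=fs['scene'];a=cv2.resize(f['img'][150:310,130:330],(700,560),interpolation=cv2.INTER_CUBIC)
cv2.imwrite('pics/c4.png',cv2.cvtColor(a,cv2.COLOR_RGB2BGR))
E
```

```text
clock: 7.45
position: [0.5377, 0.026, 0.2819]
tool_rot: [-3.14, -0.0, 1.948]
force: [-0.0, -0.0, -3.2]
grip_width: 0.0482
finger_force: 32.6
clock: 7.95
position: [0.5395, -0.1602, 0.2816]
tool_rot: [-3.14, -0.001, 1.958]
force: [0.3, -0.7, -3.5]
grip_width: 0.0481
finger_force: 32.6
clock: 8.25
position: [0.5412, -0.1737, 0.2821]
tool_rot: [-3.141, -0.001, 1.958]
force: [0.2, 0.6, -2.5]
grip_width: 0.0483
finger_force: 32.5
8.25 [ 0.5412 -0.1737  0.2821] [-3.141e+00 -1.000e-03  1.958e+00] F [ 0.2  0.6 -2.5] w 0.0483 ff 32.5
[1, 1, 29, 0, 0, np.float64(-0.0)]
[0, 1, 28, 0, 0, np.float64(-0.0)]
end [ 0.5427 -0.172   0.2251] 1.958
scene [array([ 0.2435,  0.2437, -0.0027]), array([ 0.5416, -0.1731,  0.1567])] [array([ 0.6436, -0.0922,  0.1301])]
top [array([ 0.5419, -0.1714,  0.1553]), array([ 0.2404,  0.242 , -0.001 ])] []
```

View pics/c4.png

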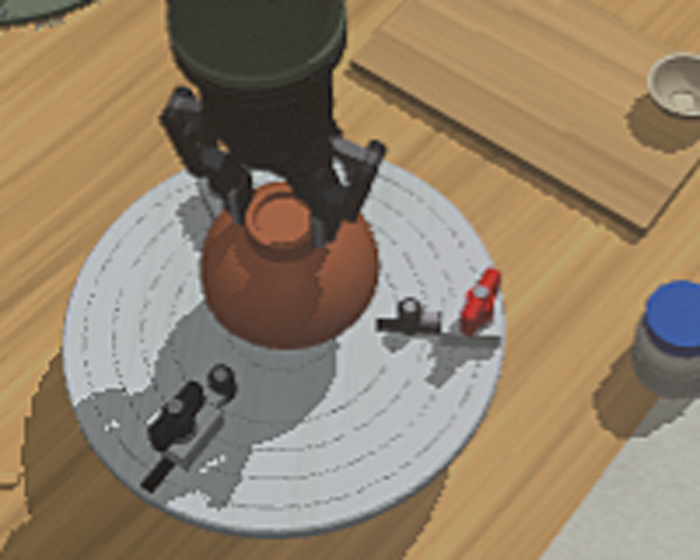

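```bash
python3 -m jog '[[[1,2,25,0,0,0,0.4],[0,0,20,0,0,0,0.4],[0,0,10,0,0,0,0.4],[0,0,4,0,0,0,0.4],[0,0,0,0,0,0,0.4]]]'
python3 -m jog '[[[0,0,2,0,0,0,0.4],[0,0,0,0,0,0,0.4]]]'
```

```text
clock: 9.05
position: [0.543, -0.1725, 0.224]
tool_rot: [-3.142, -0.0, 1.958]
force: [0.4, 0.2, -3.8]
grip_width: 0.0482
finger_force: 32.5
clock: 9.25
position: [0.5431, -0.1727, 0.2224]
tool_rot: [3.141, 0.001, 1.958]
force: [-0.5, -0.6, -2.8]
grip_width: 0.0486
finger_force: 32.5
```

```bash
python3 -m jog '[[[0,0,1.5,0,0,0,0.4],[0,0,0,0,0,0,0.4]]]'; python3 -m jog '[[[0,0,1,0,0,0,0.4],[0,0,0,0,0,0,0.4]]]';python3 -m jog '[[[0,0,0.7,0,0,0,0.4],[0,0,0,0,0,0,0.4]]]'
```

```text
clock: 9.45
position: [0.5429, -0.1727, 0.2205]
tool_rot: [3.141, 0.0, 1.958]
force: [-1.1, -0.0, -3.0]
grip_width: 0.0486
finger_force: 32.5
clock: 9.65
position: [0.5429, -0.1726, 0.2193]
tool_rot: [-3.142, -0.0, 1.958]
force: [0.1, -0.5, -4.1]
grip_width: 0.0485
finger_force: 32.5
clock: 9.85
position: [0.5429, -0.1726, 0.2188]
tool_rot: [3.142, 0.0, 1.958]
force: [-0.7, 0.3, -1.9]
grip_width: 0.0485
finger_force: 32.7
```

```bash
python3 -m jog '[[[0,0,0.5,0,0,0,0.4],[0,0,0,0,0,0,0.4]]]'
python3 - <<'E'
from h import *
st();y=np.radians(37.7)
print('push per mm in tool axes',Ro.from_euler('xyz',[np.pi,0,1.958]).inv().apply([-np.cos(y),-np.sin(y),0]))
E
```

```text
clock: 10.05
position: [0.5429, -0.1726, 0.2187]
tool_rot: [3.142, 0.0, 1.958]
force: [-4.1, 0.7, 8.1]
grip_width: 0.0482
finger_force: 33.6
10.05 [ 0.5429 -0.1726  0.2187] [3.142 0.    1.958] F [-4.1  0.7  8.1] w 0.0482 ff 33.6
push per mm in tool axes [-2.67488353e-01 -9.63561094e-01 -1.18002201e-16]
```

```bash
python3 -m jog '[[[0,0,-0.3,0,0,0,0.4],[-0.5,-2,0,0,0,0,0.4],[-0.5,-2,0,0,0,0,0.4],[-0.5,-1.5,0,0,0,0,0.4],[0,0,0,0,0,0,0.4]]]'; python3 -m jog '[[[-0.3,-1,0,0,0,0,0.4],[0,0,0,0,0,0,0.4]]]'; python3 -m jog '[[[-0.3,-1,0,0,0,0,0.4],[0,0,0,0,0,0,0.4]]]'
```

```text
clock: 10.55
position: [0.5384, -0.1762, 0.2187]
tool_rot: [3.141, 0.0, 1.958]
force: [2.0, 1.6, 3.8]
grip_width: 0.0487
finger_force: 33.2
clock: 10.75
position: [0.5378, -0.1767, 0.2187]
tool_rot: [3.141, 0.0, 1.958]
force: [3.2, 2.3, 5.1]
grip_width: 0.0482
finger_force: 33.3
clock: 10.95
position: [0.537, -0.1773, 0.2187]
tool_rot: [3.141, 0.0, 1.958]
force: [2.9, 2.7, 5.2]
grip_width: 0.0483
finger_force: 33.3
```

```bash
python3 -m jog '[[[-0.3,-1,0,0,0,0,0.4],[0,0,0,0,0,0,0.4]]]'; python3 -m jog '[[[-0.3,-0.9,0,0,0,0,0.4],[0,0,0,0,0,0,0.4]]]'
```

```text
clock: 11.15
position: [0.5362, -0.178, 0.2187]
tool_rot: [3.141, 0.0, 1.958]
force: [3.2, 2.7, 5.4]
grip_width: 0.0486
finger_force: 33.3
clock: 11.35
position: [0.5355, -0.1786, 0.2187]
tool_rot: [3.141, 0.0, 1.958]
force: [3.9, 2.4, 4.8]
grip_width: 0.048
finger_force: 33.3
```

```bash
python3 -m jog '[[[-0.2,-0.8,0,0,0,0,0.4],[0,0,0,0,0,0,0.4]]]'
```

```text
clock: 11.55
position: [0.5352, -0.1791, 0.2187]
tool_rot: [3.14, 0.001, 1.958]
force: [6.6, 2.0, 3.8]
grip_width: 0.0482
finger_force: 33.2
```

```bash
python3 -m jog '[[[-0.7,-0.7,0,0,0,0,0.4],[0,0,0,0,0,0,0.4]]]';python3 -m jog '[[[-0.7,-0.7,0,0,0,0,0.4],[0,0,0,0,0,0,0.4]]]'
```

```text
clock: 11.75
position: [0.5349, -0.1797, 0.2188]
tool_rot: [3.14, 0.0, 1.958]
force: [6.6, 3.9, 3.9]
grip_width: 0.0485
finger_force: 33.2
clock: 11.95
position: [0.5348, -0.18, 0.2189]
tool_rot: [3.139, -0.0, 1.959]
force: [8.0, 8.3, 5.3]
grip_width: 0.0481
finger_force: 33.3
```

```bash
python3 -m jog '[[[0,0,0,0,0,0,0.65],[0,0,0,0,0,0,0.8],[0,0,0,0,0,0,0.9],[0,0,-10,0,0,0,0.9],[0,0,-30,0,0,0,0.9]]]';python3 -m jog '[[[0,0,-40,0,0,0,0.5],[0,30,-20,0,0,0,0.5],[0,40,0,0,0,0,0.5],[0,40,0,0,0,0,0.5],[0,0,0,0,0,0,0.5]]]'
python3 - <<'E'
from h import *
o=st()
fs={n:bot.grab_frame(n) for n in('scene','top')}
for n,f in fs.items():
    print(n,[np.round(r['xyz'],4) for r in bot.spot_point('bowl',f)[:2]],[np.round(r['xyz'],4) for r in bot.spot_point('knob_grip',f)[:1]])
f=fs['scene'];a=cv2.resize(f['img'][180:310,140:320],(720,520),interpolation=cv2.INTER_CUBIC)
cv2.imwrite('pics/c5.png',cv2.cvtColor(a,cv2.COLOR_RGB2BGR))
K=np.array([.5348,-.180])+.142*np.array([np.cos(np.radians(37.7)),np.sin(np.radians(37.7))])
print('knob exp',K); print([proj(f,np.array([K[0],K[1],z])) for z in(.116,.142)]); plan([*K,.24],1.958,2)
E
```

```text
clock: 12.45
position: [0.5327, -0.1809, 0.2575]
tool_rot: [-3.138, -0.003, 1.958]
force: [-0.6, 0.0, 0.7]
grip_width: 0.0767
finger_force: 0.0
clock: 12.95
position: [0.6386, -0.1363, 0.3187]
tool_rot: [3.14, -0.002, 1.961]
force: [-0.9, 0.6, 0.4]
grip_width: 0.0428
finger_force: 0.0
12.95 [ 0.6386 -0.1363  0.3187] [ 3.140e+00 -2.000e-03  1.961e+00] F [-0.9  0.6  0.4] w 0.0428 ff 0.0
scene [array([ 0.5354, -0.1788,  0.0923]), array([0.5037, 0.1777, 0.0009])] [array([ 0.5358, -0.1804,  0.0883])]
top [array([ 0.2404,  0.2447, -0.0008]), array([ 0.5337, -0.1812,  0.0891])] [array([ 0.6467, -0.0977,  0.1294])]
knob exp [ 0.64715374 -0.09316316]
[array([268.95531192, 238.66093536]), array([269.37513416, 233.11753237])]
[19, 15, 39, 0, 0, np.float64(-0.001)]
[20, 14, 40, 0, 0, np.float64(-0.0)]
end [ 0.6471 -0.0933  0.2399] 1.958
```

View pics/c5.png

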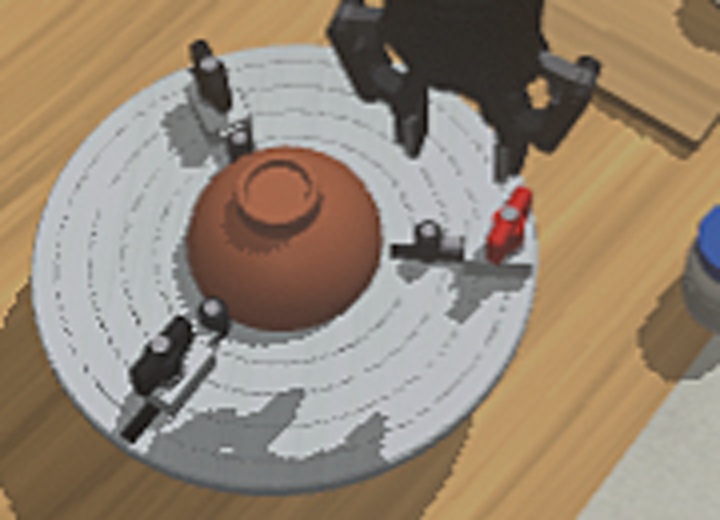

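The bowl stands against both posts (crop (237,150) and (212,312)). The sprung post at (428,232) is clear of it. The red knob's screw is at crop (512,215), with bar ends at about (523,190) and (497,245).

Run:
```python
from h import *
fs={n:bot.grab_frame(n) for n in('scene','top')};f=fs['scene']
g=lambda u,v,z=.142: onz(f,140+u/4-.4,180+v/4-.4,z)
print('screw',g(511,215));a,b=g(524,191),g(496,244);print('ends',a,b,'mid',(a+b)/2,'ang',np.degrees(np.arctan2(*(a-b)[1::-1])),np.linalg.norm(a-b))
print('mean knob spot',[np.round(r['xyz'],4) for n in fs for r in bot.spot_point('knob_grip',fs[n])[:1]])
st();plan([.646,-.0945,.24],1.958,2)
```

```text
screw [ 0.64395758 -0.0968129   0.142     ]
ends [ 0.63918237 -0.07895621  0.142     ] [ 0.64991191 -0.11764856  0.142     ] mid [ 0.64454714 -0.09830238  0.142     ] ang 105.49889609012565 0.04015246873468732
mean knob spot [array([ 0.6922, -0.3554, -0.0008]), array([ 0.6405, -0.0948,  0.1305])]
13.45 [ 0.6354 -0.1399  0.3188] [3.142 0.    1.957] F [-0.  -0.4  0.3] w 0.0427 ff 0.0
[19, 14, 39, 0, 0, np.float64(-0.0)]
[19, 13, 40, 0, 0, np.float64(-0.001)]
end [ 0.6461 -0.0945  0.2398] 1.958
```

```bash
python3 -m jog '[[[19,13,30,0,0,0,0.5],[18,13,30,0,0,0,0.5],[0,0,30,0,0,0,0.5],[0,0,20,0,0,0,0.5],[0,0,10,0,0,0,0.5]]]' 70
python3 -m jog '[[[0,0,7,0,0,0,0.5],[0,0,4,0,0,0,0.5],[0,0,0,0,0,0,0.5]]]'
python3 - <<'E'
from h import *
st()
fs={n:bot.grab_frame(n) for n in('scene','top')};f=fs['scene']
a=cv2.resize(f['img'][180:280,180:320],(700,500),interpolation=cv2.INTER_CUBIC)
cv2.imwrite('pics/c6.png',cv2.cvtColor(a,cv2.COLOR_RGB2BGR))
E
```

```text
clock: 13.95
position: [0.6451, -0.0954, 0.1967]
tool_rot: [-3.14, -0.001, 1.958]
force: [0.7, 0.3, -0.3]
grip_width: 0.0425
finger_force: 0.0
clock: 14.25
position: [0.6459, -0.0956, 0.1878]
tool_rot: [3.141, 0.0, 1.957]
force: [0.7, -0.1, -0.6]
grip_width: 0.0429
finger_force: 0.0
14.25 [ 0.6459 -0.0956  0.1878] [3.141 0.    1.957] F [ 0.7 -0.1 -0.6] w 0.0429 ff 0.0
```

View pics/c6.png

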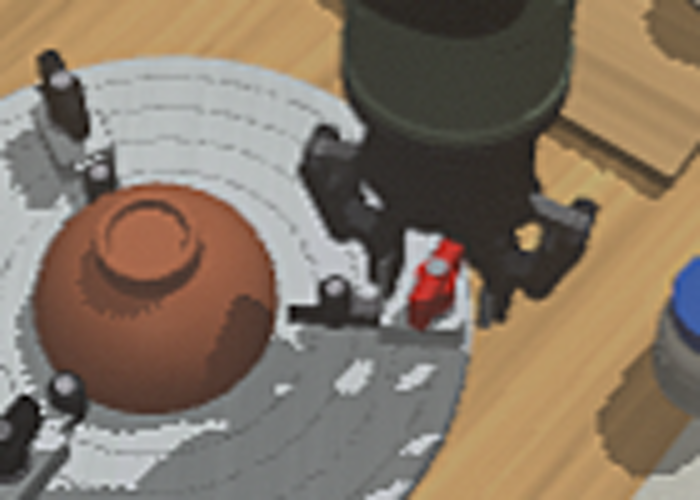

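The red bar (crop (435,280)) stands between the fingers, and the post is clear. Close on it.

```bash
python3 -m jog '[[[0,0,0,0,0,0,0.3],[0,0,0,0,0,0,0.1],[0,0,0,0,0,0,0.05],[0,0,0,0,0,0,0.05],[0,0,0,0,0,0,0.05]]]' 70
python3 - <<'E'
from h import *
o=st();print(o['moment'])
f=bot.grab_frame('scene')
print([np.round(r['xyz'],4) for r in bot.spot_point('knob_grip',f)[:1]])
E
```

```text
clock: 14.85
position: [0.646, -0.0952, 0.1881]
tool_rot: [3.141, 0.0, 1.958]
force: [-0.9, 1.8, 6.1]
grip_width: 0.0109
finger_force: 69.9
14.85 [ 0.646  -0.0952  0.1881] [3.141 0.    1.958] F [-0.9  1.8  6.1] w 0.0109 ff 69.9
[ 0.23465767  0.36917955 -0.17500617]
[array([ 0.6435, -0.0931,  0.1278])]
```

```bash
python3 -m jog '[[[-1.3,-4.8,0,0,0,0,0.05],[-1.3,-4.8,0,0,0,0,0.05],[0,0,0,0,0,0,0.05]]]'; python3 -m jog '[[[-1.3,-4.8,0,0,0,0,0.05],[-0.8,-2.9,0,0,0,0,0.05],[0,0,0,0,0,0,0.05],[0,0,0,0,0,0,0.05]]]'
python3 - <<'E'
from h import *
n=np.array([.5348,-.180])
for _ in range(1):
    o=st();d=np.array(o['position'][:2])-n;print(np.hypot(*d),np.degrees(np.arctan2(d[1],d[0])))
E
```

```text
clock: 15.25
position: [0.6375, -0.1018, 0.1881]
tool_rot: [3.141, 0.0, 1.957]
force: [-1.6, 0.5, 7.7]
grip_width: 0.0107
finger_force: 70.2
clock: 15.65
position: [0.6313, -0.1065, 0.188]
tool_rot: [3.141, 0.0, 1.957]
force: [-1.6, 1.3, 9.1]
grip_width: 0.0105
finger_force: 70.3
15.65 [ 0.6313 -0.1065  0.188 ] [3.141 0.    1.957] F [-1.6  1.3  9.1] w 0.0105 ff 70.3
0.1213363526525205 37.277870187187695
```

```bash
for i in 1; do python3 -m jog '[[[-0.5,-1.9,0,0,0,0,0.05],[0,0,0,0,0,0,0.05],[0,0,0,0,0,0,0.05]]]'; python3 -m jog '[[[-0.4,-1.5,0,0,0,0,0.05],[0,0,0,0,0,0,0.05]]]'; python3 -m jog '[[[-0.4,-1.5,0,0,0,0,0.05],[0,0,0,0,0,0,0.05]]]'; python3 -m jog '[[[-0.4,-1.5,0,0,0,0,0.05],[0,0,0,0,0,0,0.05]]]'; done | grep -E 'pos|^force'
python3 - <<'E'
from h import *
n=np.array([.5348,-.180])
o=st();d=np.array(o['position'][:2])-n;print(np.hypot(*d),np.degrees(np.arctan2(d[1],d[0])))
E
```

```text
position: [0.6299, -0.1077, 0.188]
force: [-1.8, 0.2, 9.6]
position: [0.6287, -0.1086, 0.1881]
force: [-1.8, 1.0, 8.1]
position: [0.6275, -0.1095, 0.1881]
force: [-0.4, 1.2, 7.3]
position: [0.6264, -0.1102, 0.1881]
force: [1.5, 2.1, 6.1]
16.55 [ 0.6264 -0.1102  0.1881] [3.14  0.    1.958] F [1.5 2.1 6.1] w 0.0108 ff 69.9
0.11517314692920677 37.275614036667406
```

```bash
(python3 -m jog '[[[-0.4,-1.4,0,0,0,0,0.05],[0,0,0,0,0,0,0.05]]]'; python3 -m jog '[[[-0.4,-1.4,0,0,0,0,0.05],[0,0,0,0,0,0,0.05],[0,0,0,0,0,0,0.05]]]') | grep -E 'pos|^force'
python3 - <<'E'
from h import *
n=np.array([.5348,-.180])
F=[]
f=bot.grab_frame('scene');F.append(bot.observe()['force'])
g=bot.grab_frame('top');F.append(bot.observe()['force'])
print(np.mean(F,0),np.mean(F,0)[:2]@[.796,.606])
o=st();d=np.array(o['position'][:2])-n;print(np.hypot(*d),np.degrees(np.arctan2(d[1],d[0])))
print([np.round(r['xyz'],4) for q in(f,g) for r in bot.spot_point('bowl',q)[:2]])
a=cv2.resize(f['img'][190:270,180:280],(750,600),interpolation=cv2.INTER_CUBIC)
cv2.imwrite('pics/c7.png',cv2.cvtColor(a,cv2.COLOR_RGB2BGR))
E
```

```text
position: [0.6255, -0.111, 0.1881]
force: [3.3, 2.6, 6.5]
position: [0.6245, -0.1117, 0.1881]
force: [3.5, 3.8, 5.5]
[4.3330873  3.44658561 5.32391101] 5.537768367770042
17.15 [ 0.6245 -0.1118  0.1881] [3.14  0.    1.958] F [4.4 3.  5.3] w 0.0108 ff 69.7
0.11269093879203 37.26530707151653
[array([ 0.535 , -0.179 ,  0.0887]), array([0.2409, 0.2411, 0.0011])]
```

View pics/c7.png

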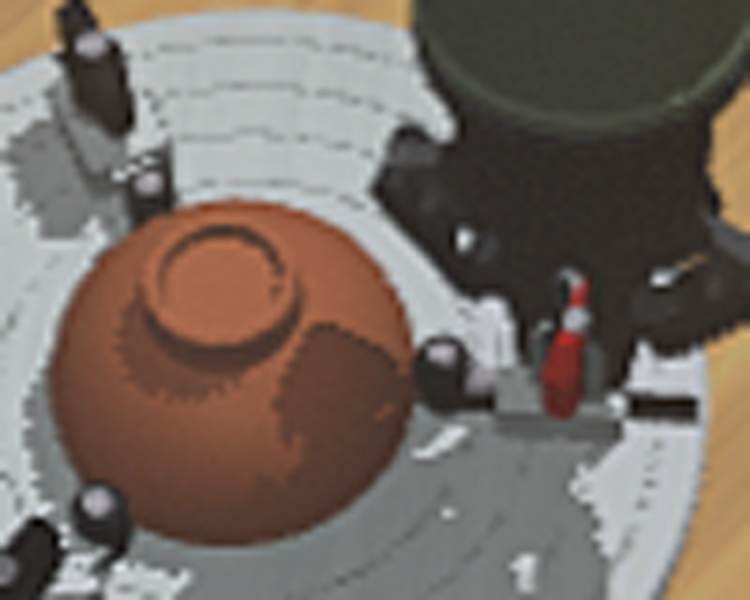

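```bash
python3 -m jog '[[[-0.1,-0.5,0,0,0,0,0.05],[0,0,0,0,0,0,0.05]]]' | grep -E 'pos|^force'
python3 - <<'E'
from h import *
f=bot.grab_frame('scene');o=st();p=np.array(o['position'])
X=Ro.from_euler('xyz',o['tool_rot']).as_matrix()
print(proj(f,np.array([p[0],p[1],.142])),[proj(f,np.array([p[0],p[1],.142])+e*X[:,0]) for e in(-.023,-.005,.005,.023)])
g=onz(f,255.9,232,.142);print(X.T@(g-p)*1000, X.T@np.array(o['moment']))
E
```

```text
position: [0.6242, -0.1119, 0.1881]
force: [6.6, 4.1, 4.1]
17.5 [ 0.6242 -0.1119  0.1881] [3.139 0.    1.958] F [5.4 4.2 5.2] w 0.0109 ff 69.6
[256.87075121 232.74577318] [array([253.75159699, 240.78668475]), array([256.19964873, 234.47570362]), array([257.53804509, 231.02572236]), array([259.90929955, 224.91395645])]
[ 1.19728929 -2.93720524 46.05424761] [-1.47756638  0.37638377  0.17204191]
```

```bash
(python3 -m jog '[[[0,0,0,0,0,0.1,0.05],[0,0,0,0,0,0.1,0.05],[0,0,0,0,0,0.1,0.05],[0,0,0,0,0,0.1,0.05],[0,0,0,0,0,0,0.05]]]' )
python3 - <<'E'
from h import *
o=st();F=np.array(o['force']);print('rad',F[:2]@[.796,.606],'lat',F[:2]@[-.606,.796],o['moment'])
E
```

```text
clock: 18.0
position: [0.624, -0.1117, 0.1881]
tool_rot: [3.14, -0.001, 1.555]
force: [3.0, 3.9, 5.6]
grip_width: 0.0108
finger_force: 69.8
18.0 [ 0.624  -0.1117  0.1881] [ 3.140e+00 -1.000e-03  1.555e+00] F [3.  3.9 5.6] w 0.0108 ff 69.8
rad 4.741460683197985 lat 1.3422682146202043 [ 0.91887151 -0.74340614 -0.22102337]
```

```bash
python3 -m jog '[[[-0.5,-0.6,0,0,0,0,0.05],[0,0,0,0,0,0,0.05]]]' >/dev/null
python3 - <<'E'
from h import *
F=[]
for _ in range(3):
    bot.grab_frame('top');F.append(bot.observe()['force'])
F=np.mean(F,0);o=st();print('rad',F[:2]@[.796,.606],'lat',F[:2]@[-.606,.796])
E
```

```text
18.35 [ 0.6235 -0.1121  0.1881] [ 3.140e+00 -1.000e-03  1.558e+00] F [4.3 5.8 5.7] w 0.0104 ff 69.7
rad 6.449794128593371 lat 1.4620692465773275
```

```bash
python3 -m jog '[[[0,-0.2,0,0,0,0.1,0.05],[-0.1,-0.1,0,0,0,0.1,0.05],[0,0,0,0,0,0,0.05]]]' >/dev/null
python3 - <<'E'
from h import *
F=[]
for _ in range(2):
    bot.grab_frame('top');F.append(bot.observe()['force'])
F=np.mean(F,0);o=st();print('rad',F[:2]@[.796,.606],'lat',F[:2]@[-.606,.796])
E
```

```text
18.75 [ 0.6231 -0.1121  0.1881] [ 3.140e+00 -1.000e-03  1.358e+00] F [2.5 5.7 5.5] w 0.0111 ff 69.8
rad 6.126293725936707 lat 3.1693720814432087
```

```bash
(python3 -m jog '[[[0,0,0,0,0,0.12,0.05],[0,0,0,0,0,0.12,0.05],[0,0,0,0,0,0.12,0.05],[0,0,0,0,0,0.12,0.05],[0,0,0,0,0,0,0.05]]]'; python3 -m jog '[[[0,0,0,0,0,0.12,0.05],[0,0,0,0,0,0.1,0.05],[0,0,0,0,0,0,0.05]]]')|grep -E '^force|rot|pos'
python3 - <<'E'
from h import *
F=[]
f=bot.grab_frame('scene')
for _ in range(2):
    bot.grab_frame('top');F.append(bot.observe()['force'])
F=np.mean(F,0);o=st();print('rad',F[:2]@[.796,.606],'lat',F[:2]@[-.606,.796],o['moment'])
a=cv2.resize(f['img'][190:270,180:280],(750,600),interpolation=cv2.INTER_CUBIC)
cv2.imwrite('pics/c8.png',cv2.cvtColor(a,cv2.COLOR_RGB2BGR))
E
```

```text
position: [0.6225, -0.1117, 0.188]
tool_rot: [-3.141, -0.001, 0.874]
force: [-2.0, 7.1, 10.7]
position: [0.6223, -0.1115, 0.188]
tool_rot: [-3.14, -0.001, 0.655]
force: [-4.3, 9.1, 11.3]
19.7 [ 0.6223 -0.1115  0.188 ] [-3.14e+00 -1.00e-03  6.59e-01] F [-3.8  9.3 12. ] w 0.0108 ff 70.7
rad 2.3983680827996317 lat 9.485811740245035 [ 2.0594324   0.93011301 -0.16172938]
```

```bash
(python3 -m jog '[[[0,0,0,0,0,0,0.2],[0,0,0,0,0,0,0.35],[0,0,0,0,0,0,0.4],[0,0,-10,0,0,0,0.4],[0,0,-30,0,0,0,0.4]]]'; python3 -m jog '[[[0,0,-40,0,0,0,0.5],[20,0,-40,0,0,0,0.5],[40,0,-20,0,0,0,0.5],[40,0,0,0,0,0,0.5],[0,0,0,0,0,0,0.5]]]')|grep -E '^force|width|pos'
python3 - <<'E'
from h import *
f=bot.grab_frame('scene');g=bot.grab_frame('top')
print([np.round(r['xyz'],4) for q in(f,g) for r in bot.spot_point('bowl',q)[:2]],[np.round(r['xyz'],4) for q in(f,g) for r in bot.spot_point('knob_grip',q)[:1]])
a=cv2.resize(f['img'][190:270,180:280],(750,600),interpolation=cv2.INTER_CUBIC)
cv2.imwrite('pics/c9.png',cv2.cvtColor(a,cv2.COLOR_RGB2BGR))
E
```

```text
position: [0.6215, -0.1129, 0.2262]
force: [-0.9, 0.5, 0.5]
grip_width: 0.034
position: [0.7041, -0.0472, 0.3281]
force: [-0.4, 0.8, 0.2]
grip_width: 0.0427
[array([ 0.2444,  0.2467, -0.0056]), array([ 0.2386,  0.242 , -0.002 ])] [array([ 0.6209, -0.1096,  0.1289])]
```

View pics/c9.png

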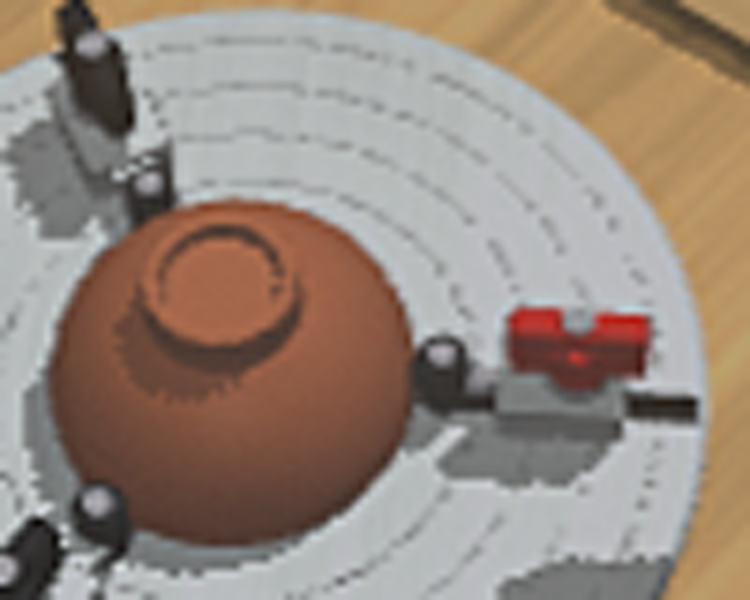

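The red bar at crop (580,345) now lies along the slot, so the knob is at about 1.3 rad and tight. The jaw block kept its place, the sprung post (442,370) bears on the rim, and both fixed posts touch. Hand in.

```bash
python3 -c "
from workcell import bot
print(bot.job_done())"
```

```text
the job is handed in; nothing more can be done
None
```

The job is handed in, no verdict returned: the terracotta bowl stands rim down on the wheel, pinched by all three posts; the sprung post is about half-way in and the red knob is turned tight (about 1.3 rad).

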